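# Unclamp and unload the finished carving

### The arm

A 6-joint arm with a two-finger parallel gripper is mounted at the origin on the work surface. World frame = base frame: x ahead of the robot, y to its left, z up, the work surface at z = 0. Lengths are in mm, angles in rad, forces in N, time in s.
With the tool pointing down it reaches from about 275 to 1000 mm from the base axis. Payload 8.4 kg.
Tool frame: the origin (TCP) lies between the finger pads; the fingertips stand 17 mm ahead of it and the grasp point (between the pads) lies 2 mm behind it; z points along the fingers, y is the line along which they close (so a half turn about z gives the same grasp; the last joint's range is limited). The gripper opens to 85 mm and grips with 20 to 120 N. Pads are 22 mm wide; open, the fingers measure 114 mm over their backs; the gripper's body (76 mm by 85 mm) begins 54 mm behind the grasp point. The pads swing forward as they close: fully open they stand 13 mm farther back than shut.
Start: joints at [1.251, 0.353, 1.633, -0, 1.155, -0.002], TCP at [195.297, 593.706, 219.581] pointing down, gripper open.
Joint ranges: [-2.63, 2.63], [-0.92, 2.1], [0.06, 2.66], [-1.3, 4.44], [0, 2.69], [-3.02, 3.02]. Speed limits (rad/s): [2.22, 2.22, 2.79, 3.14, 3.14, 3.14].

### API

Orientations are given as [roll, pitch, yaw] about the fixed x, y, z axes, in that order (R = Rz(yaw) Ry(pitch) Rx(roll)).
In Python, from rig import sense, grab_frame, sign_off gives the robot as it stands. The module is installed in compiled form; this text tells all that it offers.
- The arm moves only by the tool send_rows, never from a script. Its argument "moves" is a list that holds one entry, the list of rows, each a list of 7 numbers: the shift along the world's x, y, z in m, then the turn, a rotation vector about the world's x, y, z in rad, then the opening, from -1 (shut) to 1 (fully open). In form: [[[dx, dy, dz, rx, ry, rz, jaw], ...]]. A call has 1 to 10 rows; each row shifts and turns the commanded pose from where the row before left it; what a row does not reach is not made up. A row lasts 1/10 s, in which the tool goes at most 50 mm and 8.59 degrees, less where a joint would pass 70% of its speed; a pose out of reach is approached as far as the arm can. A call with a gripper value outside its range is refused whole. The fingers move at their own pace and stop on an object; "grip_force" is the grip in N (left out, the last holds). Time passes only in rows, so rows that do not move let the fingers close. It gives the time, the measured TCP pose, the force, the opening and the grip force at its end, in the units of the state.
- sense(): the state, without advancing time (a new reading comes with each control period).
- grab_frame(name): name is "side" or "top"; returns a dict with "img" (400x640x3 uint8, red, green, blue), "mtx" (3x3 intrinsics, pixels), "rvec" (rotation vector, rad) and "tvec" (3), from world to camera coordinates, as OpenCV has them. Camera axes: x right, y down, z forward; pixel columns grow to the right and rows downward; lengths in mm; the calibration is good to about 2 mm. A picture is of the moment at which its call begins. There is no depth.
- sign_off(): hands the job in; it is judged then, once.
The state is a dict: "clock": time; "qpos": joint angles; "qvel": joint speeds; "joint_efforts": joint torques, N m; "eef_pos": TCP position; "tcp_rot": TCP orientation; "contact_force": force on the tool from outside, world axes, zero at the start; "wrist_torque": the same for the moment, N m; "opening": opening from 0.0 (shut) to 1.0 (fully open); "grasp_force": force on a finger pad.
Only numpy, scipy, OpenCV 4.12 (cv2) and the standard library are available. Lean on these libraries where they do the work, as an engineer would, in place of code of your own. Each camera call takes 0.05 s, during which the arm holds its last target. There are 200 camera calls.

### The job

Three practice boards lie under swing clamps, and the one carved with the rosette is finished. Swing its clamp right aside and leave it open, then lift that board out and set it down gently, without dropping it, flat and carved face up on the floor of the green tray. Leave the other two boards clamped as they are and do not disturb the other things on the bench.

Things in the scene. Friction and masses are not known exactly. Their poses are not given: they have to be found in the camera images.
- rosette_board: the finished practice board: pale wood, 130 x 56 x 24 mm (its x, y, z), 0.12 kg, loose, with a dark six-petalled rosette (a ring of six dots round a seventh, 48 mm across) on the front (-x) half of its top face. Origin: centre of the underside; z up out of the carved face.
- diamond_board: an unfinished board, same size and wood, with a dark diamond on its front half. Origin as above.
- stripe_board: an unfinished board, same size and wood, with three dark cross stripes on its front half. Origin as above.
- plank: fixed grey-painted plank, 200 mm (x, from -90 to +110) by 400 mm (y) by 12 mm thick, with three clamping places 145 mm apart in a row along its y. Origin: underside. Its x points away from the robot, roughly; each board lies on it lengthways along x, one at each place, with 89 mm clear between boards.
- tray: fixed green open tray, 196 x 166 x 34 mm outside, walls and floor 6 mm thick. Origin: centre of the underside; inner floor 6 mm above it.
- clamp1 (a joint): swing clamp 1, the left one seen from the robot (+y): a dark steel arm, 22 mm wide, that turns level about a vertical post behind the board. 0 = clamped, pointing to -x of the plank over the middle of the board (arm 4 mm above the board, its rubber foot 1.5 mm above); grows to 1.7 rad as the knob swings to the right (-y), counter-clockwise from above; stays where it is left, light friction.
- clamp1_knob (a point): point in the red upright knob of clamp 1, 85 mm from the pivot; knob 22 mm in diameter, its top 15 mm above this point and its foot (the arm) 37 mm below.
- clamp1_pivot (a point): on the vertical hinge axis of clamp 1, at the plank's top face (fixed, axes of the plank); the hub on it is 28 mm in diameter, its top 44 mm above.
- place1 (a point): middle of the clamping place of clamp 1, on the plank's top face, where the board's origin lies (fixed).
- clamp2 (a joint): swing clamp 2, the middle one: a dark steel arm, 22 mm wide, that turns level about a vertical post behind the board. 0 = clamped, pointing to -x of the plank over the middle of the board (arm 4 mm above the board, its rubber foot 1.5 mm above); grows to 1.7 rad as the knob swings to the right (-y), counter-clockwise from above; stays where it is left, light friction.
- clamp2_knob (a point): point in the red upright knob of clamp 2, 85 mm from the pivot; knob 22 mm in diameter, its top 15 mm above this point and its foot (the arm) 37 mm below.
- clamp2_pivot (a point): on the vertical hinge axis of clamp 2, at the plank's top face (fixed, axes of the plank); the hub on it is 28 mm in diameter, its top 44 mm above.
- place2 (a point): middle of the clamping place of clamp 2, on the plank's top face, where the board's origin lies (fixed).
- clamp3 (a joint): swing clamp 3, the right one (-y): a dark steel arm, 22 mm wide, that turns level about a vertical post behind the board. 0 = clamped, pointing to -x of the plank over the middle of the board (arm 4 mm above the board, its rubber foot 1.5 mm above); grows to 1.7 rad as the knob swings to the right (-y), counter-clockwise from above; stays where it is left, light friction.
- clamp3_knob (a point): point in the red upright knob of clamp 3, 85 mm from the pivot; knob 22 mm in diameter, its top 15 mm above this point and its foot (the arm) 37 mm below.
- clamp3_pivot (a point): on the vertical hinge axis of clamp 3, at the plank's top face (fixed, axes of the plank); the hub on it is 28 mm in diameter, its top 44 mm above.
- place3 (a point): middle of the clamping place of clamp 3, on the plank's top face, where the board's origin lies (fixed).
- gouge_a: bystander: carving gouge, 230 mm long, lying; origin under the handle's front.
- gouge_b: bystander: a second gouge, same size.
- mallet: bystander: joiner's mallet, 130 x 85 x 60 mm wooden head, 210 mm handle, lying on its side; origin under the left edge of the head.
- glue: bystander: glue bottle, 64 mm in diameter, 150 mm tall; origin: centre of its foot.
- mug: bystander: blue mug, 80 mm in diameter, 90 mm tall; origin: centre of its foot.
- wax: bystander: yellow wax tin, 80 mm in diameter, 60 mm tall; origin: centre of its foot.
- dustbrush: bystander: bench brush, 200 mm long, lying.
There are look-alikes about, which are no part of the job. Leave any purple or turquoise look-alike of the rosette_board alone.

How it is judged (in metres and radians):
On the way:
1. the clamp over the rosette board is swung aside (more than 1.1 rad) while the board is still in its place (((horizontal distance between rosette_board and place1 below 0.05 m and value of joint clamp1 above 1.1 rad) or (horizontal distance between rosette_board and place2 below 0.05 m and value of joint clamp2 above 1.1 rad) or (horizontal distance between rosette_board and place3 below 0.05 m and value of joint clamp3 above 1.1 rad))), for 0.2 s.
At the end, for the whole second after the job is handed in: Rosette board at rest, face up, flat (0.1 rad, 6 mm) on the tray floor, centre within 70 mm (x) and 60 mm (y) of the tray's; the clamp of its empty place open over 1.1 rad; other clamps below 0.25 rad, other boards within 25 mm of their start (x of rosette_board in the frame of tray between -0.07 and 0.07 m and y of rosette_board in the frame of tray between -0.06 and 0.06 m and z of rosette_board in the frame of tray below 0.012 m and angle between rosette_board's own z axis and vertical below 0.1 rad and linear speed of rosette_board below 0.02 m/s and ((value of joint clamp1 above 1.1 rad and value of joint each of clamp2, clamp3 below 0.25 rad and not (horizontal distance between diamond_board and place1 below 0.05 m) and not (horizontal distance between stripe_board and place1 below 0.05 m)) or (value of joint clamp2 above 1.1 rad and value of joint each of clamp1, clamp3 below 0.25 rad and not (horizontal distance between diamond_board and place2 below 0.05 m) and not (horizontal distance between stripe_board and place2 below 0.05 m)) or (value of joint clamp3 above 1.1 rad and value of joint each of clamp1, clamp2 below 0.25 rad and not (horizontal distance between diamond_board and place3 below 0.05 m) and not (horizontal distance between stripe_board and place3 below 0.05 m))) and distance of each of diamond_board, stripe_board from where it was at the start of the episode below 0.025 m); the robot touches nothing.
It fails at once if the clamp of an unfinished board is opened (more than 0.4 rad) ((horizontal distance between diamond_board and place1 below 0.05 m and value of joint clamp1 above 0.4 rad) or (horizontal distance between stripe_board and place1 below 0.05 m and value of joint clamp1 above 0.4 rad) or (horizontal distance between diamond_board and place2 below 0.05 m and value of joint clamp2 above 0.4 rad) or (horizontal distance between stripe_board and place2 below 0.05 m and value of joint clamp2 above 0.4 rad) or (horizontal distance between diamond_board and place3 below 0.05 m and value of joint clamp3 above 0.4 rad) or (horizontal distance between stripe_board and place3 below 0.05 m and value of joint clamp3 above 0.4 rad)).
It fails at once if an unfinished board is shifted by more than 40 mm (distance of any of diamond_board, stripe_board from where it was at the start of the episode above 0.04 m).
It fails at once if the rosette board is dropped or thrown (moves faster than 0.8 m/s, a fall of over 3 cm, with no finger on it) (linear speed of rosette_board above 0.8 m/s and contact force between rosette_board and the fingers below 0.05 N).
It fails at once if a bystander on the bench is shifted by more than 40 mm (distance of any of gouge_a, gouge_b, mallet, glue, mug, wax, dustbrush from where it was at the start of the episode above 0.04 m).
It also fails if it takes over 48 s, if anything falls off the work surface, if the arm or the gripper's body presses on something with over 40 N, if the wrist force passes 120 N, or if a joint passes its speed limit or range.

## Working session

There is one attempt and no reset: what is moved stays moved. The work goes in short steps, Python scripts to look and compute and a tool call to move; the robot and the scene stay as the last step left them, time stands still between calls to the robot, and variables do not carry over. Pictures are saved under pics/ and viewed, at most 10 in all, crops included, and the job is handed in when it is done.

Besides the shell and the picture viewer there is one more tool, called after ">>>" as name([rows], argument=value, ...), one row to a line, values as JSON. send_rows: Moves the arm, as the interface text tells. Its arguments: {"type":"object","properties":{"moves":{"type":"array"},"grip_force":{"type":"number"}},"required":["moves"]}

```bash
mkdir -p pics
python3 - <<'E'
from rig import *
import cv2
for n in("top","side"):
    f=grab_frame(n); cv2.imwrite(f"pics/{n}0.png",f["img"][:,:,::-1])
    print(n,f["mtx"].tolist(),f["rvec"],f["tvec"])
print(sense())
E
```

```text
top [[428.66126740708364, 0.0, 328.47775991972713], [0.0, 428.66126740708364, 198.06098522607678], [0.0, 0.0, 1.0]] [ 2.12858162 -2.08585508  0.23247821] [ -24.93326256  520.65338795 1212.47507483]
side [[473.19524745716535, 0.0, 311.87573857353794], [0.0, 473.19524745716535, 204.30092806350945], [0.0, 0.0, 1.0]] [ 2.08669384 -0.30772398  0.16581635] [-485.77710153  162.5589456  1592.87622448]
{'clock': 0.1, 'qpos': array([ 1.25060747e+00,  3.53615033e-01,  1.63404993e+00,  1.30571829e-06,
        1.15523340e+00, -2.36581798e-03]), 'qvel': array([ 6.95667118e-04, -1.10303911e-03, -4.45915129e-03, -1.77531582e-03,
        1.59388823e-05,  5.88871448e-04]), 'joint_efforts': array([-1.79019575e-03, -6.06353116e+01, -3.42814422e+01, -1.36071044e-04,
        3.99891913e-03,  1.16446586e-05]), 'eef_pos': array([195.14958312, 593.27784145, 218.91841045]), 'tcp_rot': array([-3.14028695e+00, -4.28296624e-06,  2.82376909e+00]), 'contact_force': array([ 0.34112926, -0.74294959, -0.0908804 ]), 'wrist_torque': array([0.02674195, 0.04562687, 0.00849717]), 'grasp_force': 0.0, 'opening': 1.0033422159595342}
```

View pics/top0.png

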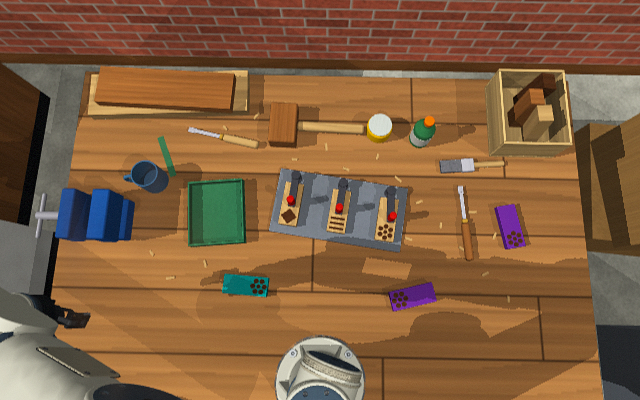

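View pics/side0.png

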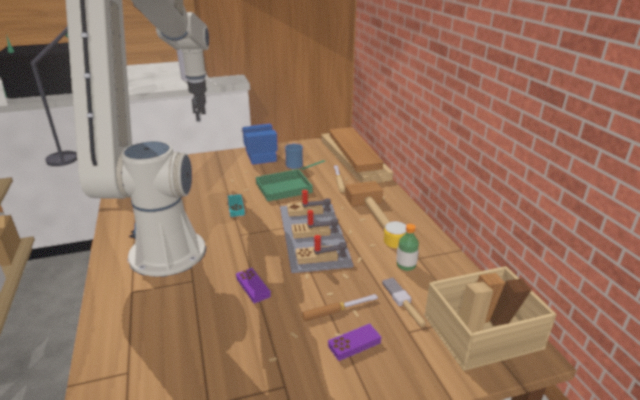

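The top view shows the rosette board on the right under clamp 3, with its rosette at about (386,231) and its red knob at (392,216). The tray is at (216,212) and the plank is centred at about (340,208). The side view shows the same row, with the rosette knob at (318,243) and the tray at (285,185). Next I'll measure by colour in both views.

```bash
cat > h.py <<'E'
from rig import *
import cv2, numpy as np
def cam(n):
    f=grab_frame(n); R=cv2.Rodrigues(np.array(f["rvec"],float))[0]
    return f["img"],np.array(f["mtx"]),R,np.array(f["tvec"],float).ravel()
def ray(c,p):
    d=c[2].T@np.linalg.inv(c[1])@np.array([p[0],p[1],1.]); return -c[2].T@c[3],d/np.linalg.norm(d)
def onz(c,p,z):
    o,d=ray(c,p); return o+d*(z-o[2])/d[2]
def tri(c1,p1,c2,p2):
    P=[c[1]@np.c_[c[2],c[3]] for c in(c1,c2)]
    X=cv2.triangulatePoints(P[0],P[1],np.array(p1,float).reshape(2,1),np.array(p2,float).reshape(2,1)).ravel()
    return X[:3]/X[3]
def proj(c,X):
    x=c[1]@(c[2]@np.array(X,float)+c[3]); return x[:2]/x[2]
def blobs(m,amin=8):
    n,l,s,ce=cv2.connectedComponentsWithStats(m.astype(np.uint8))
    return [(int(s[i,4]),ce[i],l==i) for i in range(1,n) if s[i,4]>=amin]
def hsv(c): return cv2.cvtColor(c[0],cv2.COLOR_RGB2HSV).astype(int)
def red(c):
    H=hsv(c); return ((H[...,0]<6)|(H[...,0]>174))&(H[...,1]>190)&(H[...,2]>110)
def rect(m):
    return cv2.minAreaRect(cv2.findContours(m.astype(np.uint8),0,2)[0][0])
E
python3 - <<'E'
from h import *
t,s=cam("top"),cam("side")
def box(c,u0,u1,v0,v1):
    m=np.zeros((400,640),bool); m[v0:v1,u0:u1]=1; return m
rt=sorted(blobs(red(t)&box(t,260,420,160,260)),key=lambda b:b[1][0]); rs=sorted(blobs(red(s)&box(s,270,360,180,280)),key=lambda b:b[1][1])
for a,b in zip(rt,rs): print("knob",a[0],a[1].round(1),b[0],b[1].round(1),tri(t,a[1],s,b[1]).round(1))
print(len(rt),len(rs))
# tray
for c,bx in((t,(170,260,165,260)),(s,(240,330,160,210))):
    H=hsv(c); m=(H[...,0]>55)&(H[...,0]<85)&(H[...,1]>100)&box(c,*bx)
    b=max(blobs(m),key=lambda b:b[0]); k=cv2.findContours(b[2].astype(np.uint8),0,2)[0][0]
    hull=cv2.convexHull(k); q=cv2.approxPolyDP(hull,4,True)[:,0]
    print("tray",b[0],q.tolist())
    if c is t: print([onz(t,p,34).round(0).tolist() for p in q])
# pale wood of boards, plank
H=hsv(t); m=(H[...,1]<60)&(H[...,2]>60)&box(t,260,420,160,260); 
w=(H[...,0]>8)&(H[...,0]<25)&(H[...,1]>60)&(H[...,2]>190)&box(t,370,402,190,246)
for b in blobs(w,20): print("wood",b[0],b[1])
for (u,v) in((383,225),(340,225),(340,240),(320,195),(398,205)): print((u,v),H[v,u])
for n,c,(u0,u1,v0,v1) in(("t",t,(265,415,160,255)),("s",s,(270,360,180,280))):
    cv2.imwrite(f"pics/c{n}.png",cv2.resize(c[0][v0:v1,u0:u1,::-1],None,fx=5,fy=5,interpolation=cv2.INTER_CUBIC))
E
```

```text
3 0
tray 3440 [[241, 179], [245, 242], [188, 245], [188, 182]]
[[580.0, 253.0, 34.0], [388.0, 229.0, 34.0], [376.0, 396.0, 34.0], [567.0, 413.0, 34.0]]Traceback (most recent call last):
  File "<stdin>", line 11, in <module>
ValueError: max() iterable argument is empty
```

```bash
sed -i 's/def red(c):/def red(c,smin=190):/; s/>190)&(H\[...,2\]>110)/>smin)\&(H[...,2]>90)/' h.py
python3 - <<'E'
from h import *
t,s=cam("top"),cam("side")
def box(u0,u1,v0,v1):
    m=np.zeros((400,640),bool); m[v0:v1,u0:u1]=1; return m
rt=sorted(blobs(red(t)&box(260,420,160,260)),key=lambda b:b[1][0]); rs=sorted(blobs(red(s,140)&box(270,350,180,280)),key=lambda b:b[1][1])
print(len(rt),len(rs))
for a,b in zip(rt,rs): print("knob",a[0],a[1].round(1),b[0],b[1].round(1),tri(t,a[1],s,b[1]).round(1), onz(t,a[1],95).round(1))
H=hsv(s); print("sidehsv tray",H[185,285],H[190,270],"knob",H[243,318],"board",H[255,305])
H=hsv(t)
for (u,v) in((383,222),(340,228),(320,195),(398,207),(270,230),(398,235)): print((u,v),H[v,u])
for n,c,(u0,u1,v0,v1) in(("t",t,(265,415,160,255)),("s",s,(250,360,165,280))):
    cv2.imwrite(f"pics/c{n}.png",cv2.resize(c[0][v0:v1,u0:u1,::-1],None,fx=5,fy=5,interpolation=cv2.INTER_CUBIC))
E
```

```text
3 3
knob 58 [290.2 199.8] 58 [304.6 196.5] [508.3  96.7  78.8] [505.3  95.1  95. ]
knob 57 [338.8 207.6] 65 [310.  217.1] [488.  -44.8  77.6] [485.4 -44.5  95. ]
knob 62 [391.7 216. ] 77 [317.  242.4] [ 466.3 -197.6   78.3] [ 464.  -195.2   95. ]
sidehsv tray [ 72  86 139] [ 71  89 138] knob [  3 185 163] board [ 16 103 166]
(383, 222) [ 19 129 221]
(340, 228) [ 12 174  88]
(320, 195) [108  26 119]
(398, 207) [104  44  98]
(270, 230) [110  39 132]
(398, 235) [103  31 100]
```

View pics/ct.png

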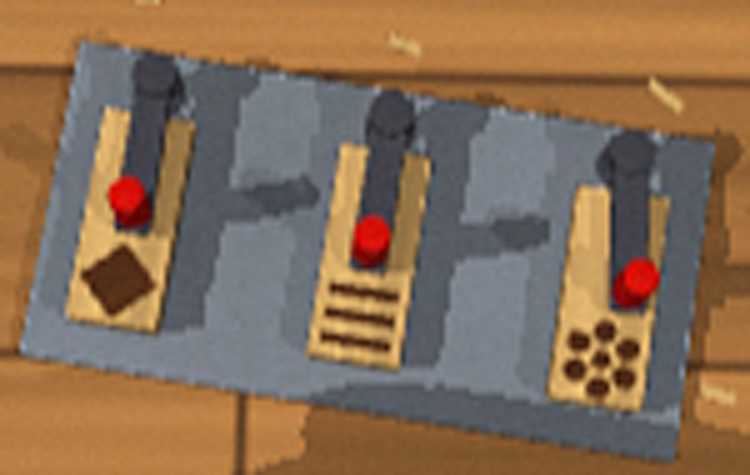

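View pics/cs.png

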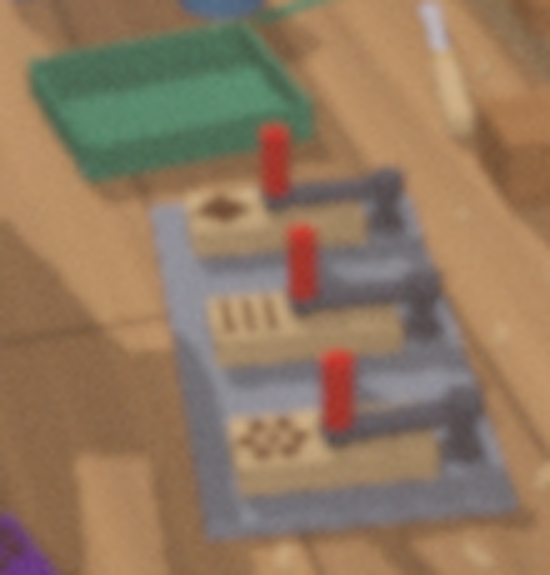

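The crops show the board corners clearly. In the top crop the rosette board's top face is at about (577,185), (670,198), (640,410), (549,398). In the side crop its near top edge runs from (237,455) to (440,437), with the far front corner at (230,413). The tray rim corners are also visible.

Run:
```python
from h import *
t,s=cam("top"),cam("side")
T=lambda u,v:((u+.5)/5-.5+265,(v+.5)/5-.5+160)
S=lambda u,v:((u+.5)/5-.5+250,(v+.5)/5-.5+165)
for n,a,b in(("FR",(640,410),(237,455)),("BR",(670,198),(440,437)),("FL",(549,398),(230,413))):
    print(n,tri(t,T(*a),s,S(*b)).round(1))
for n,a in(("BL",(577,185)),("BR",(670,198)),("FR",(640,410)),("FL",(549,398))): print("board top z36",n,onz(t,T(*a),36).round(1))
for a in((82,42),(715,142),(672,460),(20,352)): print("plank z12",onz(t,T(*a),12).round(1))
for n,a,b in(("FL",(188,245),(30,65)),("FR",(245,242),(90,180)),("BR",(241,179),(312,130 -25)),("BL",(188,182),(240,22))):
    print("tray",n,tri(t,a,s,S(*b)).round(1))
d=[onz(t,T(*a),36)[:2] for a in((605,331),(627,349),(624,378),(597,388),(574,370),(579,342),(601,360))]
print("rosette centre",np.mean(d,0).round(1))
print("hub3 z56",onz(t,T(632,152),56).round(1),"hub1",onz(t,T(157,75),56).round(1))
```

```text
FR [ 397.2 -204.4   46.2]
BR [ 525.4 -224.1   46.2]
FL [ 405.2 -152.    40.8]
board top z36 BL [ 533.4 -169.6   36. ]
board top z36 BR [ 526.6 -225.6   36. ]
board top z36 FR [ 398.2 -205.9   36. ]
board top z36 FL [ 404.2 -152.3   36. ]
plank z12 [623.8 135.4  12. ]
plank z12 [ 567.9 -258.    12. ]
plank z12 [ 371.5 -228.3   12. ]
plank z12 [428.6 164.3  12. ]
tray FL [377.  397.4  29.2]
tray FR [392.5 234.6   4.5]
tray BR [581.8 253.3  32. ]
tray BL [566.  413.1  34.5]
rosette centre [ 427.6 -183.2]
hub3 z56 [ 549.7 -200.    56. ] hub1 [591.3  84.4  56. ]
```

>>> send_rows([
  [[0.014,-0.0375,0,0,0,0.0173,-1],[0.014,-0.0375,0,0,0,0.0173,-1],[0.014,-0.0375,0,0,0,0.0173,-1],[0.014,-0.0375,0,0,0,0.0173,-1],[0.014,-0.0375,0,0,0,0.0173,-1],[0.014,-0.0375,0,0,0,0.0173,-1],[0.014,-0.0375,0,0,0,0.0173,-1],[0.014,-0.0375,0,0,0,0.0173,-1],[0.014,-0.0375,0,0,0,0.0173,-1],[0.014,-0.0375,0,0,0,0.0173,-1]],
], grip_force=40)

```text
clock: 1.4
eef_pos: [335.6, 217.3, 219.9]
tcp_rot: [3.141, 0.001, 2.998]
contact_force: [0.9, 0.1, 1.1]
opening: -0.001
grasp_force: 0.0
```

>>> send_rows([
  [[0.0136,-0.037,0,0,0,0,-1],[0.0136,-0.037,0,0,0,0,-1],[0.0136,-0.037,0,0,0,0,-1],[0.0136,-0.037,0,0,0,0,-1],[0.0136,-0.037,0,0,0,0,-1],[0.0136,-0.037,0,0,0,0,-1],[0.0136,-0.037,0,0,0,0,-1],[0.0136,-0.037,0,0,0,0,-1],[0.0136,-0.037,0,0,0,0,-1],[0.0136,-0.037,-0.02,0,0,0,-1]],
])

```text
clock: 2.4
eef_pos: [473.5, -153.7, 201.6]
tcp_rot: [-3.141, 0.005, 2.996]
contact_force: [0.9, -0.3, -0.0]
opening: 0.002
grasp_force: 0.0
```

>>> send_rows([
  [[-0.002,0.001,-0.03,0,0,0,-1],[0,0,-0.03,0,0,0,-1],[0,0,-0.03,0,0,0,-1],[0,0,-0.03,0,0,0,-1],[0,0,0,0,0,0,-1]],
])

```text
clock: 2.9
eef_pos: [466.7, -149.5, 76.6]
tcp_rot: [3.141, -0.006, 2.997]
contact_force: [0.5, 0.6, 0.6]
opening: 0.001
grasp_force: 0.0
```

Run:
```python
from h import *
t,s=cam("top"),cam("side")
a,b=[c[0][v:v+130,u:u+170,::-1] for c,u,v in((t,270,140),(s,240,150))]
cv2.imwrite("pics/p1.png",cv2.resize(np.hstack([a,b]),None,fx=2.3,fy=2.3,interpolation=cv2.INTER_CUBIC))
print(sense()["eef_pos"])
P=np.array([551.2,-201]);C=P.copy()
a0=np.pi-.145
for th in (0.115,.4,.7,1.0,1.3,1.58):
    k=P+85*np.array([np.cos(a0+th),np.sin(a0+th)]); tg=np.array([-np.sin(a0+th),np.cos(a0+th)])
    print(th,k.round(),(k-25*tg).round(1))
```

```text
[ 469.23998687 -150.26562005   79.86370497]
0.115 [ 466. -198.] [ 467.  -173.5]
0.4 [ 469. -222.] [ 462.6 -198.2]
0.7 [ 479. -246.] [ 465.8 -224.5]
1.0 [ 495. -265.] [ 476.6 -248.7]
1.3 [ 517. -279.] [ 494.  -268.7]
1.58 [ 540. -285.] [ 514.9 -281.8]
```

View pics/p1.png

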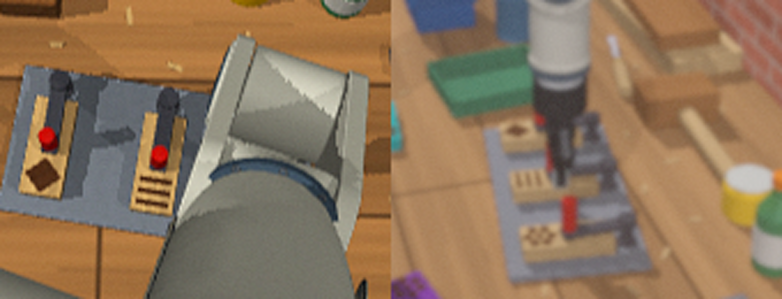

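The shut fingers stand between knobs 2 and 3 at knob height. Next I'll sweep knob 3 along its arc.

>>> send_rows([
  [[-0.001,-0.012,0,0,0,0,-1],[-0.001,-0.012,0,0,0,0,-1],[-0.002,-0.0125,0,0,0,0,-1],[-0.002,-0.0125,0,0,0,0,-1],[0.0016,-0.013,0,0,0,0,-1],[0.0016,-0.013,0,0,0,0,-1],[0.0054,-0.012,0,0,0,0,-1],[0.0054,-0.012,0,0,0,0,-1],[0.0087,-0.01,0,0,0,0,-1],[0.0087,-0.01,0,0,0,0,-1]],
])

```text
clock: 4.0
eef_pos: [495.2, -270.1, 79.3]
tcp_rot: [3.141, -0.001, 2.997]
contact_force: [-0.7, 1.1, -0.8]
opening: -0.001
grasp_force: 0.7
```

>>> send_rows([
  [[0.007,-0.0045,0,0,0,0,-1],[0.007,-0.004,0,0,0,0,-1],[0.007,-0.003,0,0,0,0,-1],[0,0,0,0,0,0,-1],[-0.008,0.001,0,0,0,0,-1],[-0.008,0,0,0,0,0,-1],[0,0,0.04,0,0,0,-1],[0,0,0.04,0,0,0,-1],[0,0.01,0.04,0,0,0,-1]],
])

```text
clock: 4.9
eef_pos: [498.4, -270.1, 200.8]
tcp_rot: [-3.141, -0.001, 2.996]
contact_force: [0.5, -0.3, 0.6]
opening: 0.003
grasp_force: 0.0
```

Run:
```python
from h import *
t,s=cam("top"),cam("side")
print(sense()["eef_pos"])
cv2.imwrite("pics/s2.png",cv2.resize(s[0][165:285,250:400,::-1],None,fx=5,fy=5,interpolation=cv2.INTER_CUBIC))
```

```text
[ 501.52068776 -270.50136186  205.14620461]
```

View pics/s2.png

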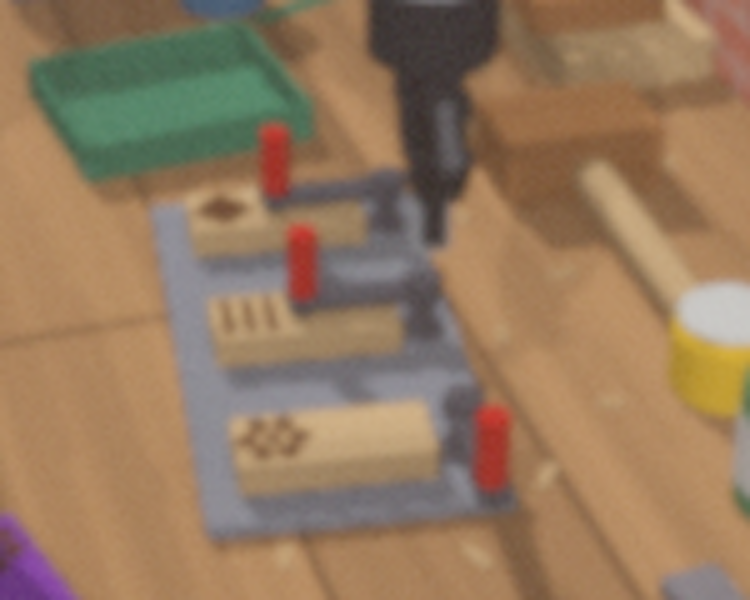

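Clamp 3 now stands open with its knob at (492,450) in the crop. The rosette board is still in place, with its top corners at (237,457), (440,440), (425,402) and (230,415). I'll move over the board, open the gripper, and check the height.

>>> send_rows([
  [[-0.009,0.0205,0,0,0,0,1],[-0.009,0.0205,0,0,0,0,1],[-0.009,0.0205,-0.015,0,0,0,1],[-0.0085,0.0205,-0.02,0,0,0,1],[0,0,-0.03,0,0,0,1],[0,0,-0.03,0,0,0,1],[0,0,0,0,0,0,1],[0,0,0,0,0,0,1]],
])

```text
clock: 5.8
eef_pos: [463.4, -187.7, 104.6]
tcp_rot: [3.141, -0.001, 2.997]
contact_force: [0.9, -0.1, 0.6]
opening: 1.002
grasp_force: 0.0
```

Run:
```python
from h import *
t,s=cam("top"),cam("side")
T=lambda u,v:((u+.5)/5-.5+265,(v+.5)/5-.5+160)
S=lambda u,v:((u+.5)/5-.5+250,(v+.5)/5-.5+165)
for n,a,b in(("FR",(640,410),(237,457)),("BR",(670,198),(440,440)),("BL",(577,185),(425,402)),("FL",(549,398),(230,415)),("plankFR",(672,460),(212,540)),("plankBR",(715,142),(515,508))):
    print(n,tri(t,T(*a),s,S(*b)).round(1))
for z in(12,36,42):
  print(z,[(((np.array(proj(s,p))-[250,165])+.5)*5-.5).round().tolist() for p in((398,-206,z),(526.6,-225.6,z))])
print(sense()["eef_pos"],sense()["opening"])
```

```text
FR [ 397.2 -204.6   44.8]
BR [ 525.5 -224.4   44.1]
BL [ 534.4 -169.9   34.8]
FL [ 405.2 -152.2   39.3]
plankFR [ 372.8 -229.8    3.2]
plankBR [ 567.4 -258.7    6.2]
12 [[240.0, 499.0], [440.0, 481.0]]
36 [[239.0, 469.0], [441.0, 451.0]]
42 [[239.0, 462.0], [441.0, 444.0]]
[ 464.79951753 -188.27038951  105.82240217] 0.9989554900893189
```

>>> send_rows([
  [[0.001,0,-0.02,0,0,0,1],[0,0,-0.02,0,0,0,1],[0,0,-0.015,0,0,0,1],[0,0,-0.01,0,0,0,1],[0,0,-0.006,0,0,0,1],[0,0,-0.006,0,0,0,1],[0,0,0,0,0,0,1]],
])

```text
clock: 6.6
eef_pos: [465.2, -187.9, 27.5]
tcp_rot: [-3.142, -0.0, 2.997]
contact_force: [0.7, 0.3, -0.9]
opening: 1.003
grasp_force: 0.0
```

>>> send_rows([
  [[0,0,0,0,0,0,0],[0,0,0,0,0,0,-1],[0,0,0,0,0,0,-1],[0,0,0,0,0,0,-1],[0,0,0,0,0,0,-1],[0,0,0,0,0,0,-1]],
])

```text
clock: 7.2
eef_pos: [465.2, -187.8, 27.6]
tcp_rot: [-3.142, 0.0, 2.997]
contact_force: [-0.0, -0.7, 0.6]
opening: 0.002
grasp_force: 0.0
```

The jaws shut completely without gripping anything, so I'll look before going on.

Run:
```python
from h import *
t,s=cam("top"),cam("side")
q=sense();print(q["eef_pos"],q["opening"],q["grasp_force"],q["contact_force"])
a,b=[cv2.resize(c[0][v:v+130,u:u+160,::-1],None,fx=k,fy=k,interpolation=cv2.INTER_CUBIC) for c,u,v,k in((t,270,150,2.5),(s,250,165,2.5))]
cv2.imwrite("pics/p3.png",np.hstack([a,b]))
```

```text
[ 465.18896072 -187.81095362   27.59386735] 0.006300303636112007 0.0 [-0.02325058 -0.15219548  0.44084038]
```

View pics/p3.png

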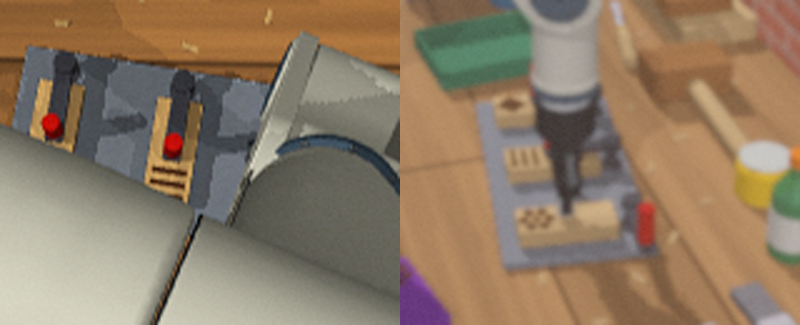

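Run:
```python
from h import *
s=cam("side")
for z in(10,25,36,45): print(z,proj(s,(465.2,-187.8,z)).round(1))
for z in(170,188,205): print(z,proj(s,(501.5,-270.5,z)).round(1), "seen",(250+435/5,165+243/5))
print(sense()["qpos"].round(4),sense()["joint_efforts"].round(1))
cv2.imwrite("pics/s4.png",cv2.resize(s[0][205:275,280:370,::-1],None,fx=8,fy=8,interpolation=cv2.INTER_CUBIC))
```

```text
10 [316.  257.9]
25 [316.  254.2]
36 [316.  251.5]
45 [316.  249.2]
170 [335.7 228.6] seen (337.0, 213.6)
188 [335.8 223.5] seen (337.0, 213.6)
205 [336.  218.6] seen (337.0, 213.6)
[-0.3867  0.4425  2.0354 -0.      0.6637 -1.8127] [  0.  -53.2 -20.6  -0.    0.    0. ]
```

View pics/s4.png

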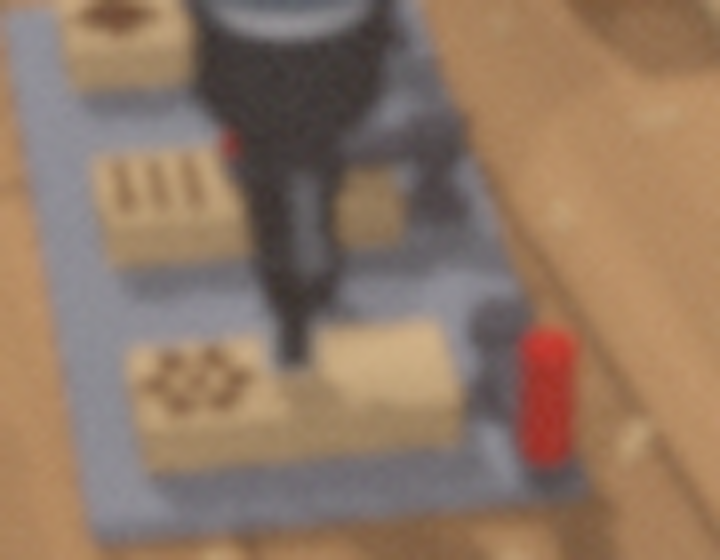

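The tips shut just above the board, seen at z about 45 mm when the reading says 10. At the earlier pose the tip was seen at about 222 mm when 188 was predicted. So the real fingertips stand about 34 mm higher than eef_pos suggests. I'll raise, reopen, and go down about 28 mm further, watching the force.

>>> send_rows([
  [[0,0,0.02,0,0,0,-1],[0,0,0.02,0,0,0,1],[0,0,0,0,0,0,1],[0,0,0,0,0,0,1],[0,0,0,0,0,0,1],[0,0,0,0,0,0,1]],
])

```text
clock: 7.95
eef_pos: [464.6, -187.6, 66.8]
tcp_rot: [3.141, -0.001, 2.997]
contact_force: [-0.2, 0.4, -0.6]
opening: 0.847
grasp_force: 0.0
```

>>> send_rows([
  [[0,0,-0.015,0,0,0,1],[0,0,-0.015,0,0,0,1],[0,0,-0.015,0,0,0,1],[0,0,-0.01,0,0,0,1],[0,0,-0.005,0,0,0,1],[0,0,-0.005,0,0,0,1],[0,0,0,0,0,0,1]],
])

```text
clock: 8.65
eef_pos: [465.0, -187.7, 2.2]
tcp_rot: [3.141, -0.001, 2.997]
contact_force: [0.7, 0.2, 0.5]
opening: 0.998
grasp_force: 0.0
```

>>> send_rows([
  [[0,0,-0.003,0,0,0,1],[0,0,0,0,0,0,0.4],[0,0,0,0,0,0,-1],[0,0,0,0,0,0,-1],[0,0,0,0,0,0,-1],[0,0,0,0,0,0,-1]],
])

```text
clock: 9.25
eef_pos: [465.4, -188.0, 0.1]
tcp_rot: [-3.141, 0.001, 2.997]
contact_force: [-1.4, 0.1, 5.6]
opening: 0.649
grasp_force: 43.2
```

The board is gripped: the opening of 0.65 equals 55 mm. Now I'll lift it.

>>> send_rows([
  [[0,0,0.006,0,0,0,-1],[0,0,0.01,0,0,0,-1],[0,0,0.015,0,0,0,-1],[0,0,0.02,0,0,0,-1],[0,0,0.02,0,0,0,-1],[0,0,0.02,0,0,0,-1],[0,0,0.02,0,0,0,-1],[0,0,0.02,0,0,0,-1],[0,0,0.015,0,0,0,-1],[0,0,0.005,0,0,0,-1]],
], grip_force=50)

```text
clock: 10.25
eef_pos: [466.0, -188.1, 152.7]
tcp_rot: [-3.141, 0.003, 2.997]
contact_force: [0.3, -0.4, -1.9]
opening: 0.643
grasp_force: 54.5
```

Run:
```python
from h import *
s=cam("side");q=sense();print(q["eef_pos"],q["opening"],q["grasp_force"],q["contact_force"])
cv2.imwrite("pics/s5.png",cv2.resize(s[0][150:285,240:390,::-1],None,fx=4,fy=4,interpolation=cv2.INTER_CUBIC))
```

```text
[ 465.94305523 -188.06633571  152.52005017] 0.6443730376421355 54.472180008888245 [ 0.33076353 -0.08112391 -1.3639676 ]
```

View pics/s5.png

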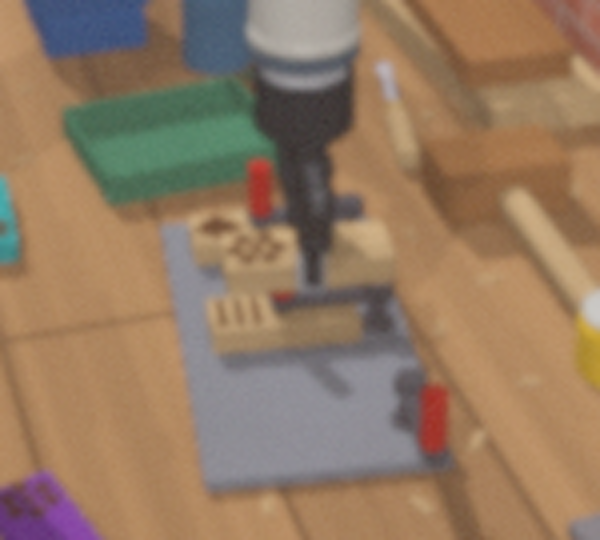

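The board is held level, with its rosette at (258,245) in the crop and the face up. The other boards are undisturbed. Next I'll carry it to the tray.

>>> send_rows([
  [[0.0007,0.016,0,0,0,0.015,-1],[0.0007,0.032,0,0,0,0.015,-1],[0.0007,0.034,0,0,0,0.015,-1],[0.0007,0.034,0,0,0,0.015,-1],[0.0007,0.034,0,0,0,0.015,-1],[0.0007,0.034,0,0,0,0.015,-1],[0.0007,0.034,0,0,0,0.015,-1],[0.0007,0.034,0,0,0,0.015,-1]],
])

```text
clock: 11.1
eef_pos: [470.0, 65.5, 149.9]
tcp_rot: [-3.141, -0.001, 3.117]
contact_force: [0.2, -0.8, -1.3]
opening: 0.64
grasp_force: 54.5
```

>>> send_rows([
  [[0.0007,0.034,0,0,0,0.015,-1],[0.0007,0.034,0,0,0,0.015,-1],[0.0007,0.034,0,0,0,0.015,-1],[0.0007,0.034,0,0,0,0.015,-1],[0.0007,0.034,0,0,0,0.015,-1],[0.0007,0.034,0,0,0,0.015,-1],[0.0007,0.034,0,0,0,0.015,-1],[0.0007,0.022,0,0,0,0.011,-1],[0,0,0,0,0,0,-1],[0,0,0,0,0,0,-1]],
])

```text
clock: 12.1
eef_pos: [475.6, 323.9, 149.6]
tcp_rot: [-3.14, -0.002, -3.049]
contact_force: [0.2, 0.1, -1.9]
opening: 0.644
grasp_force: 54.5
```

>>> send_rows([
  [[0.002,0,-0.02,0,0,0,-1],[0,0,-0.025,0,0,0,-1],[0,0,-0.025,0,0,0,-1],[0,0,-0.025,0,0,0,-1],[0,0,-0.02,0,0,0,-1],[0,0,-0.015,0,0,0,-1],[0,0,-0.01,0,0,0,-1],[0,0,-0.005,0,0,0,-1],[0,0,0,0,0,0,-1]],
])

```text
clock: 13.0
eef_pos: [478.3, 323.9, 5.3]
tcp_rot: [-3.141, -0.0, -3.051]
contact_force: [0.3, -0.1, -1.5]
opening: 0.649
grasp_force: 54.6
```

>>> send_rows([
  [[0,0,-0.002,0,0,0,-1],[0,0,-0.002,0,0,0,-1],[0,0,-0.002,0,0,0,-1],[0,0,0,0,0,0,-1]],
])

```text
clock: 13.4
eef_pos: [478.4, 324.3, -0.4]
tcp_rot: [3.142, 0.0, -3.05]
contact_force: [-0.5, -0.4, -2.1]
opening: 0.644
grasp_force: 54.6
```

>>> send_rows([
  [[0,0,-0.002,0,0,0,-1],[0,0,-0.002,0,0,0,-1],[0,0,0,0,0,0,-1]],
])

```text
clock: 13.7
eef_pos: [478.2, 324.1, -4.7]
tcp_rot: [-3.141, -0.0, -3.05]
contact_force: [-0.2, -0.4, -1.8]
opening: 0.648
grasp_force: 54.6
```

>>> send_rows([
  [[0,0,-0.001,0,0,0,-1],[0,0,0,0,0,0,-1]],
])

```text
clock: 13.9
eef_pos: [478.4, 324.2, -5.5]
tcp_rot: [-3.142, -0.0, -3.05]
contact_force: [0.2, 0.7, -1.5]
opening: 0.646
grasp_force: 54.6
```

>>> send_rows([
  [[0,0,-0.001,0,0,0,-1],[0,0,0,0,0,0,-1]],
])

```text
clock: 14.1
eef_pos: [478.4, 324.2, -5.8]
tcp_rot: [3.142, 0.0, -3.05]
contact_force: [-2.4, -0.2, 5.8]
opening: 0.648
grasp_force: 55.4
```

The board has touched the tray floor at the expected height. I'll release it and retreat.

>>> send_rows([
  [[0,0,0,0,0,0,0.5],[0,0,0,0,0,0,0.8],[0,0,0,0,0,0,0.9],[0,0,0,0,0,0,0.9],[0,0,0.01,0,0,0,0.9],[0,0,0.02,0,0,0,0.9],[0,0,0.03,0,0,0,0.9],[0,0,0.04,0,0,0,0.9],[0,0,0.04,0,0,0,0.9],[0,0,0.04,0,0,0,0.9]],
])

```text
clock: 15.1
eef_pos: [478.1, 324.0, 175.9]
tcp_rot: [3.141, 0.0, -3.05]
contact_force: [-0.2, 0.6, -0.3]
opening: 0.952
grasp_force: 0.0
```

>>> send_rows([
  [[-0.03,0.01,0.03,0,0,0,0.9],[-0.03,0.03,0.02,0,0,0,0.9],[-0.03,0.03,0,0,0,0,0.9],[-0.03,0.03,0,0,0,0,0.9],[-0.03,0.03,0,0,0,0,0.9],[-0.03,0.03,0,0,0,0,0.9],[-0.03,0.03,0,0,0,0,0.9],[0,0.02,0,0,0,0,0.9],[0,0,0,0,0,0,0.9]],
])

```text
clock: 16.0
eef_pos: [267.4, 536.4, 224.3]
tcp_rot: [3.14, 0.001, -3.048]
contact_force: [0.8, -0.4, 0.1]
opening: 0.951
grasp_force: 0.0
```

Run:
```python
from h import *
t,s=cam("top"),cam("side");q=sense();print(q["eef_pos"],q["contact_force"])
a,b=[cv2.resize(c[0][v:v+130,u:u+w,::-1],None,fx=2,fy=2,interpolation=cv2.INTER_CUBIC) for c,u,v,w in((t,170,140,250),(s,230,150,150))]
cv2.imwrite("pics/p6.png",np.hstack([a,b]))
```

```text
[268.29067014 533.76849301 223.77828143] [-0.15251684 -0.36885574 -0.61986548]
```

View pics/p6.png

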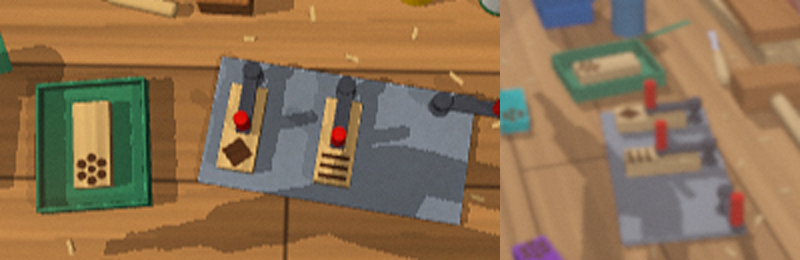

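The board lies flat in the middle of the tray, at about (91,143) in the crop, with the rosette up. Clamp 3 is wide open, and clamps 1 and 2 and their boards are unchanged.

```bash
python3 -c "
from rig import *
print(sign_off())"
```

```text
the job is handed in; nothing more can be done
None
```

I handed the job in at about 16 s: the last picture shows the rosette board flat and face up in the middle of the green tray, its clamp swung wide open, and the other two boards still clamped; no verdict came back.

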